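# Pack the crayons into the swing-cap tub

### The arm

A 6-joint arm with a two-finger parallel gripper is mounted at the origin on the work surface. World frame = base frame: x ahead of the robot, y to its left, z up, the work surface at z = 0. Lengths are in m, angles in degrees, forces in N, time in s.
With the tool pointing down it reaches from about 0.325 to 0.775 m from the base axis. Payload 5.5 kg.
Tool frame: the origin (TCP) lies at the very end of the fingers, on their centre line; the grasp point (between the pads) lies 19 mm behind it; z points along the fingers, y is the line along which they close (so a half turn about z gives the same grasp; the last joint's range is limited). The gripper opens to 85 mm and grips with 20 to 120 N. Pads are 22 mm wide; open, the fingers measure 114 mm over their backs; the gripper's body (76 mm by 85 mm) begins 54 mm behind the grasp point. The pads swing forward as they close: fully open they stand 13 mm farther back than shut.
Start: joints at [59.949, 5.22, 70.514, -0, 104.267, -3.249], TCP at [0.271, 0.536, 0.231] pointing down, gripper open.
Joint ranges: [-164.24, 164.24], [-49.07, 125.15], [9.68, 141.18], [-86.29, 266.29], [3.28, 154.24], [-151.56, 151.56]. Speed limits (degrees/s): [147.25, 147.25, 172.46, 180, 180, 180].

### API

Orientations are given as [roll, pitch, yaw] about the fixed x, y, z axes, in that order (R = Rz(yaw) Ry(pitch) Rx(roll)).
In Python, from plant import monitor, capture, sign_off, recognise, mark_of gives the robot as it stands. The module is installed in compiled form; this text tells all that it offers.
- The arm moves only by the tool carry_out, never from a script. Its argument "plan" is one flat list of numbers, 5 for each row, row after row: the opening, from -1 (shut) to 1 (fully open), then the shift along the world's x, y, z in mm, then the turn about the world's z in rad. In form: [fingers, x, y, z, turn, fingers, x, y, z, turn, ...]. A call has 1 to 5 rows; each row is the pose to reach, as a shift and turn from the pose commanded when the call began; what a row does not reach only later rows make up. A row lasts 1/8 s, in which the tool goes at most 62.5 mm and 10.7 degrees, less where a joint would pass 70% of its speed; a pose out of reach is approached as far as the arm can. A call with a gripper value outside its range is refused whole. The fingers move at their own pace and stop on an object; the grip force is fixed at half the most. Time passes only in rows, so rows that repeat a pose let the fingers close. It gives the time, the measured TCP pose, the force, the opening and the grip force at its end, in the units of the state.
- monitor.observe(): the state, without advancing time (a new reading comes with each control period).
- capture(name): name is "scene" or "side" or "wrist"; returns a dict with "pixels" (384x512x3 uint8, blue, green, red), "intrinsics" (3x3 intrinsics, pixels), "rvec" (rotation vector, rad) and "tvec" (3), from world to camera coordinates, as OpenCV has them. Camera axes: x right, y down, z forward; pixel columns grow to the right and rows downward; lengths in m; the calibration is good to about 2 mm. A picture is of the moment at which its call begins. There is no depth.
- sign_off(): hands the job in; it is judged then, once.
Trained networks look in a picture, given as the dict that the camera call returned (one of the last four; its "shot" number tells which), for a name from the list of things; names that differ only in an ending like _2 or _b are one class to them, and where a whole thing is asked for, a point or a joint stands for the part that bears it (a point fixed in the world has none). Each returns a list of dicts, best first, with "p" (0 to 1); they miss things now and then, are a little off and sometimes report something else, mostly with a low value. They report only what shows in the picture. A call takes as long as a camera call. They do not tell look-alikes from the thing itself.
- recognise(query, picture): "point" ([column, row] in pixels, amid what is visible of it).
- mark_of(query, picture): "point" ([column, row] in pixels: a listed point, or the origin of a listed thing).
The state is a dict: "t": time; "joints": joint angles; "qvel": joint speeds; "effort": joint torques, N m; "position": TCP position; "orientation": TCP orientation; "force": force on the tool from outside, world axes, zero at the start; "moment": the same for the moment, N m; "grip_width": finger opening in m; "gripper_force": force on a finger pad.
Only numpy, scipy, OpenCV 4.12 (cv2) and the standard library are available. Lean on these libraries where they do the work, as an engineer would, in place of code of your own. Each camera call takes 0.05 s, during which the arm holds its last target. There are 200 camera calls.

### The job

The toy truck is parked in the way of the crayon tub's swing-away cap: first set it upright on the cork mat. Then unscrew the cap, swing it clear of the tub, put every crayon from the drawing board into the tub, swing the cap back fully over the tub and screw it tight again to its stop. Leave the puzzle box, the pencil cup and the stack of building cups where they stand.

Things in the scene. Friction and masses are not known exactly. Their poses are not given: they have to be found in the camera images.
- tub: grey hard-plastic round tub, fixed, outside diameter 144 mm, inside 136, 80 high, 5 mm floor. Origin: centre of its underside; z up; +x points to the steel pivot post 110 mm away on which the cap swings, out towards the tub's +y side. A small keeper outside the wall at +y (out to 100 mm from the axis, 80 mm high) holds the cap's lug while the cap is screwed tight
- tub_mouth (a point): centre of the tub's mouth, in the plane of its rim, 80 mm above the surface; axes as the tub
- tub_pivot (a point): axis of the pivot post, 110 mm from the tub's axis, at rim height; the post assembly is 102 mm high, 28 mm wide
- cap (a joint): screw angle of the white round cap (148 mm diameter, 10 mm thick, on a steel strap from the post): 0 is screwed tight at its stop, grows as it is unscrewed counter-clockwise seen from above, stop at 1.6 rad. It does not rise. Its lug below the rim is free of the keeper from about 1.2 rad; below that the cap cannot swing out or in. The grip bar turns with it
- swing (a joint): swing angle of the strap that carries the cap, about the pivot post: 0 is exactly over the tub, grows as the cap swings out clockwise seen from above (towards the tub's +y side), stop at 1.8 rad; at 1.3 and more the mouth is clear. It stays where it is left
- cap_grip (a point): grip point of the cap's white grip bar, on the cap's turning axis, 118 mm above the surface; the bar is 80 mm along this point's x, 20 mm wide along its y, from 99 to 133 mm above the surface; the strap lies beneath it, with its top at 98 mm
- truck: yellow wooden toy box truck, 131 mm long (x, cab at +x), 70 mm wide over the wheels, 108 mm high, 0.28 kg, heavy below; loose. Origin: centre of its underside, z up
- truck_grip (a point): grip point in the truck's cargo box, which is 52 mm wide (along y), 85 mm long, from 26 to 108 mm above the truck's underside; the point is 22.5 mm behind the truck's origin, 85 mm above its underside; axes as the truck
- mat: cork mat, fixed, 200 mm (x) by 140 mm (y), 4 mm thick; origin: centre of its underside
- board: pale drawing board, fixed, 270 mm (x) by 250 mm (y), 6 mm thick, on which the crayons lie; origin: centre of its underside
- crayon1: flat-sided jumbo crayon, square section 22 mm, 100 mm long along its x (pointed end at +x), 0.05 kg; loose, lying on the board. Origin: middle of its length, centre of the face that is underneath at the start (11 mm off its long axis); may be absent
- crayon2: flat-sided jumbo crayon, square section 22 mm, 100 mm long along its x (pointed end at +x), 0.05 kg; loose, lying on the board. Origin: middle of its length, centre of the face that is underneath at the start (11 mm off its long axis); may be absent
- crayon3: flat-sided jumbo crayon, square section 22 mm, 100 mm long along its x (pointed end at +x), 0.05 kg; loose, lying on the board. Origin: middle of its length, centre of the face that is underneath at the start (11 mm off its long axis); may be absent
- crayon4: flat-sided jumbo crayon, square section 22 mm, 100 mm long along its x (pointed end at +x), 0.05 kg; loose, lying on the board. Origin: middle of its length, centre of the face that is underneath at the start (11 mm off its long axis); may be absent
- crayon5: flat-sided jumbo crayon, square section 22 mm, 100 mm long along its x (pointed end at +x), 0.05 kg; loose, lying on the board. Origin: middle of its length, centre of the face that is underneath at the start (11 mm off its long axis); may be absent
- crayon6: flat-sided jumbo crayon, square section 22 mm, 100 mm long along its x (pointed end at +x), 0.05 kg; loose, lying on the board. Origin: middle of its length, centre of the face that is underneath at the start (11 mm off its long axis); may be absent
- puzzle_box: red wooden puzzle box with a hinged lid, 114 by 154 mm, 73 mm high; bystander; origin: centre of its underside
- pencil_cup: white ceramic pencil cup with pencils, 72 mm diameter, 95 mm high (160 mm with the pencils); bystander; origin: centre of its underside
- cup_stack: green silicone building cups stacked upside down as a tapering tower, 80 mm across at the foot, 136 mm high; bystander; origin: centre of its underside
Things that resemble listed ones, but are neither listed nor needed, are in the scene too. What is shaped like the crayon5 but black, green or turquoise is not meant.

How it is judged (in metres and radians):
On the way, in this order (a step that is already met when the one before it is completed fails the run):
1. the truck stands upright on the cork mat (x of truck in the frame of mat between -0.06 and 0.06 m and y of truck in the frame of mat between -0.055 and 0.055 m and angle between truck's own z axis and vertical below 0.15 rad and height (world z) of truck below 0.02 m and linear speed of truck below 0.03 m/s and contact force between the fingers and truck below 0.2 N), for 0.2 s.
2. the cap is unscrewed while still over the tub (value of joint cap above 1.1 rad and value of joint swing below 0.15 rad), for 0.1 s.
3. the cap is swung clear of the tub (value of joint swing above 1 rad), for 0.2 s.
4. every crayon is in the tub, the cap still swung out (horizontal distance between each of crayon1, crayon2, crayon3, crayon4, crayon5, crayon6 and tub_mouth below 0.066 m and z of each of crayon1, crayon2, crayon3, crayon4, crayon5, crayon6 in the frame of tub_mouth below -0.005 m and value of joint swing above 0.7 rad), for 0.2 s.
5. the cap is swung back over the tub (value of joint swing below 0.12 rad), for 0.1 s.
At the end, for the whole second after the job is handed in: Truck upright (0.15 rad), at rest on the mat, its centre within 60 mm (x) and 55 mm (y) of the mat's; every crayon in the tub, its centre below the rim; swing under 0.09 rad, cap under 0.2 rad; bystanders within 30 mm of their starts (x of truck in the frame of mat between -0.06 and 0.06 m and y of truck in the frame of mat between -0.055 and 0.055 m and angle between truck's own z axis and vertical below 0.15 rad and height (world z) of truck below 0.02 m and linear speed of truck below 0.03 m/s and horizontal distance between each of crayon1, crayon2, crayon3, crayon4, crayon5, crayon6 and tub_mouth below 0.066 m and z of each of crayon1, crayon2, crayon3, crayon4, crayon5, crayon6 in the frame of tub_mouth below -0.005 m and value of joint swing below 0.09 rad and value of joint cap below 0.2 rad); the robot touches nothing.
It fails at once if the red puzzle box is moved more than 30 mm (distance of puzzle_box from where it was at the start of the episode above 0.03 m).
It fails at once if the pencil cup is moved more than 30 mm (distance of pencil_cup from where it was at the start of the episode above 0.03 m).
It fails at once if the stack of building cups is moved more than 30 mm (distance of cup_stack from where it was at the start of the episode above 0.03 m).
Of crayon1, crayon2, crayon3, crayon4, crayon5, crayon6 only 4 to 6 are there at a start; the rules pass over those that are not, and their reading is None.
At some moment in a run one of truck, crayon1, crayon2, crayon3, crayon4, crayon5, crayon6 may be knocked a few centimetres aside while the robot is not near it.
Once in a run the grip may slacken for a moment while it holds something.
It also fails if it takes over 210 s, if anything falls off the work surface, if the arm or the gripper's body presses on something with over 40 N, if the wrist force passes 120 N, or if a joint passes its speed limit or range.

## Working session

There is one attempt and no reset: what is moved stays moved. The work goes in short steps, Python scripts to look and compute and a tool call to move; the robot and the scene stay as the last step left them, time stands still between calls to the robot, and variables do not carry over. Pictures are saved under pics/ and viewed, at most 14 in all, crops included, and the job is handed in when it is done.

Besides the shell and the picture viewer there is one more tool, called after "Emit:" by a JSON object that holds its "fn" and its "kwargs". carry_out: Moves the arm, as the interface text tells. Its arguments: {"type":"object","properties":{"plan":{"type":"array"}},"required":["plan"]}

```bash
mkdir -p pics
cat > h.py <<'E'
import numpy as np, cv2
from plant import monitor, capture, sign_off, recognise, mark_of
def cam(p):
    R,_=cv2.Rodrigues(np.array(p["rvec"],float)); return np.array(p["intrinsics"]),R,np.array(p["tvec"],float).ravel()
def ray(p,uv):
    K,R,t=cam(p); d=R.T@np.linalg.solve(K,[uv[0],uv[1],1.]); return -R.T@t,d
def atz(p,uv,z):
    c,d=ray(p,uv); return c+d*(z-c[2])/d[2]
def tri(obs):
    A=np.zeros((3,3));b=np.zeros(3)
    for p,uv in obs:
        c,d=ray(p,uv); d=d/np.linalg.norm(d); M=np.eye(3)-np.outer(d,d); A+=M;b+=M@c
    return np.linalg.solve(A,b)
def proj(p,X):
    return cv2.projectPoints(np.array(X,float).reshape(-1,3),np.array(p["rvec"],float),np.array(p["tvec"],float),np.array(p["intrinsics"]),None)[0].reshape(-1,2)
E
python3 - <<'E'
from h import *
np.set_printoptions(precision=3,suppress=True)
P={n:capture(n) for n in("scene","side","wrist")}
for n,p in P.items():
    cv2.imwrite(f"pics/{n}0.png",p["pixels"])
    K,R,t=cam(p); print(n,K[0,0],-R.T@t,R[2])
names=["tub","tub_mouth","tub_pivot","cap","cap_grip","truck","truck_grip","mat","board","crayon1","puzzle_box","pencil_cup","cup_stack"]
for q in names:
    for n in("scene","side"):
        r=mark_of(q,P[n]); print(q,n,[(np.round(d["point"]).astype(int).tolist(),round(d["p"],2)) for d in r[:10]])
E
```

```text
scene 415.26085421625396 [1.05  0.449 0.964] [-0.476 -0.444 -0.759]
side 354.47009774971394 [ 0.464 -0.972  0.742] [ 0.062  0.815 -0.576]
wrist 292.79871733280356 [0.2   0.571 0.373] [ 0.275 -0.141 -0.951]
tub scene [([274, 212], 0.73)]
tub side [([230, 210], 0.6), ([282, 146], 0.19)]
tub_mouth scene [([278, 196], 0.67), ([202, 186], 0.55)]
tub_mouth side [([227, 187], 0.71)]
tub_pivot scene [([258, 223], 0.91)]
tub_pivot side [([260, 185], 0.97), ([284, 144], 0.16)]Traceback (most recent call last):
  File "<stdin>", line 10, in <module>
ValueError: it knows: board, cap_grip, crayon, cup_stack, mat, pencil_cup, puzzle_box, truck, truck_grip, tub, tub_mouth, tub_pivot
```

Run:
```python
from h import *
np.set_printoptions(precision=3,suppress=True)
P={n:capture(n) for n in("scene","side")}
for q in ["tub","tub_mouth","tub_pivot","cap_grip","truck","truck_grip","mat","board","crayon1","puzzle_box","pencil_cup","cup_stack"]:
    o=[]
    for n in P:
        r=mark_of(q,P[n]); print(q,n,[(np.round(d["point"]).astype(int).tolist(),round(d["p"],2)) for d in r[:10]])
        if r:o.append((P[n],r[0]["point"]))
        if q=="crayon1":
            for d in r: print(atz(P[n],d["point"],.006), end=" ")
    if len(o)==2 and q!="crayon1": print("   ",tri(o))
```

```text
tub scene [([277, 214], 0.69)]
tub side [([229, 208], 0.9), ([246, 158], 0.27)]
    [ 0.449 -0.018 -0.002]
tub_mouth scene [([280, 199], 0.66), ([140, 223], 0.53)]
tub_mouth side [([228, 190], 0.75), ([270, 259], 0.46)]
    [ 0.448 -0.011  0.07 ]
tub_pivot scene [([256, 224], 0.9)]
tub_pivot side [([262, 184], 0.85), ([226, 154], 0.62)]
    [ 0.562 -0.003  0.076]
cap_grip scene [([278, 188], 0.9)]
cap_grip side [([231, 178], 0.61)]
    [ 0.46  -0.016  0.119]
truck scene [([299, 274], 0.55), ([258, 222], 0.51)]
truck side [([259, 177], 0.65)]
    [0.567 0.155 0.004]
truck_grip scene []
truck_grip side [([248, 158], 0.95)]
mat scene [([390, 292], 0.82)]
mat side [([229, 155], 0.62)]
    [ 0.457  0.357 -0.003]
board scene [([204, 184], 0.98)]
board side [([248, 260], 0.79)]
    [ 0.5   -0.269 -0.003]
crayon1 scene [([209, 123], 0.66), ([306, 252], 0.64), ([189, 188], 0.6), ([196, 157], 0.57), ([235, 183], 0.5), ([201, 209], 0.5), ([149, 152], 0.5), ([255, 144], 0.48)]
[ 0.295 -0.466  0.006] [0.5   0.127 0.006] [ 0.557 -0.284  0.006] [ 0.447 -0.369  0.006] [ 0.447 -0.193  0.006] [ 0.588 -0.195  0.006] [ 0.536 -0.506  0.006] [ 0.27  -0.269  0.006] crayon1 side [([228, 287], 0.9), ([272, 336], 0.83), ([275, 240], 0.82), ([229, 245], 0.62), ([166, 272], 0.6), ([171, 335], 0.57), ([270, 257], 0.51), ([262, 181], 0.45)]
[ 0.437 -0.361  0.006] [ 0.534 -0.51   0.006] [ 0.582 -0.2    0.006] [ 0.445 -0.206  0.006] [ 0.27  -0.293  0.006] [ 0.305 -0.486  0.006] [ 0.56  -0.267  0.006] [0.579 0.117 0.006] puzzle_box scene []
puzzle_box side [([332, 262], 0.75)]
pencil_cup scene [([345, 377], 0.61)]
pencil_cup side [([284, 147], 0.9), ([257, 177], 0.7), ([261, 184], 0.5)]
    [ 0.702  0.391 -0.002]
cup_stack scene [([171, 272], 0.87)]
cup_stack side [([334, 215], 0.93), ([226, 154], 0.7)]
    [ 0.789 -0.101  0.002]
```

View pics/scene0.png

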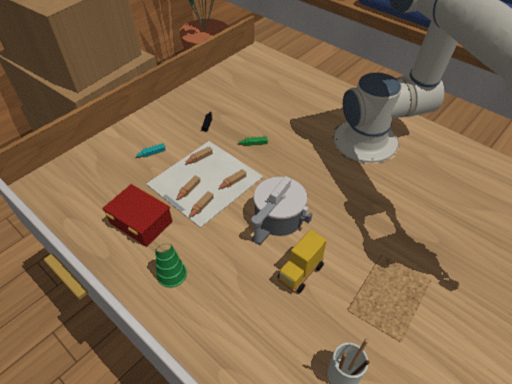

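View pics/side0.png

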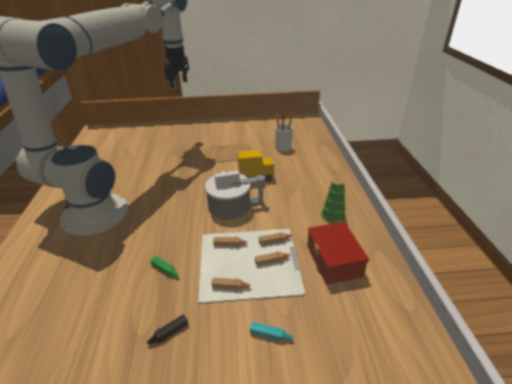

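The scene picture shows four tan crayons on the board at about (199,156), (188,187), (232,181) and (201,204). The look-alikes, black (207,121), green (253,141) and turquoise (150,151), lie off the board. The truck is at (303,262), beside the tub (280,205). The mat is at (390,297). The side view agrees, with crayons at (230,241), (275,239), (271,258) and (231,284).

Emit:
{"fn": "carry_out", "kwargs": {"plan": [1,54,-66,10,0,1,108,-132,20,0,1,162,-198,30,0,1,200,-245,40,0,1,230,-280,45,0]}}

```text
t: 2.38
position: [0.4682, 0.2941, 0.2702]
orientation: [180.0, 0.0, 153.2]
force: [0.6, 0.6, -0.1]
grip_width: 0.0857
gripper_force: 0.0
```

Emit:
{"fn": "carry_out", "kwargs": {"plan": [1,20,-30,5,0,1,40,-60,5,0,1,40,-60,5,0]}}

```text
t: 2.75
position: [0.5083, 0.2337, 0.2745]
orientation: [-180.0, 0.0, 153.0]
force: [-0.2, 0.1, -0.5]
grip_width: 0.0854
gripper_force: 0.0
```

Run:
```python
from h import *
np.set_printoptions(precision=3,suppress=True)
s=monitor.observe(); print(s["position"],s["orientation"],s["joints"],s["t"])
P={n:capture(n) for n in("scene","side","wrist")}
cv2.imwrite("pics/w1.png",P["wrist"]["pixels"])
cv2.imwrite("pics/sc1.png",cv2.resize(P["scene"]["pixels"][100:310,130:410],None,fx=2.8,fy=2.8,interpolation=cv2.INTER_CUBIC))
for q in ["tub","tub_mouth","tub_pivot","cap_grip","truck","truck_grip","mat"]:
    o=[]
    for n in P:
        r=mark_of(q,P[n]); print(q,n,[(np.round(d["point"]).astype(int).tolist(),round(d["p"],2)) for d in r[:3]])
        if r and r[0]["p"]>.5:o.append((P[n],r[0]["point"]))
    if len(o)>1: print("   ",tri(o), [np.round(proj(p,tri(o))[0]-u,1) for p,u in o])
```

```text
[0.508 0.234 0.274] [-179.972    0.01   152.984] [ 21.225  -0.289  71.785  -0.028 108.517 -41.768] 2.75
tub scene [([276, 214], 0.63), ([233, 183], 0.54)]
tub side [([229, 207], 0.84)]
tub wrist [([95, 191], 0.85)]
    [ 0.452 -0.015 -0.001] [array([0.8, 1.1]), array([0.4, 0. ]), array([-3.2,  0.3])]
tub_mouth scene [([279, 196], 0.93)]
tub_mouth side [([231, 188], 0.82), ([229, 245], 0.63)]
tub_mouth wrist [([60, 209], 0.9)]
    [ 0.453 -0.015  0.078] [array([-1.3,  2.3]), array([-2.7, -0.8]), array([-1. ,  2.9])]
tub_pivot scene [([257, 223], 0.79)]
tub_pivot side [([259, 186], 0.75), ([248, 259], 0.5)]
tub_pivot wrist [([118, 278], 0.86)]
    [ 0.559 -0.005  0.076] [array([-1.8,  0.7]), array([ 0.9, -1.5]), array([-2.3, -5.7])]
cap_grip scene [([280, 189], 0.8), ([195, 157], 0.32)]
cap_grip side [([232, 287], 0.65), ([228, 175], 0.6)]
cap_grip wrist [([40, 222], 0.61)]
    [ 0.407 -0.182 -0.102] [array([-33.6,  10.8]), array([-13.7, -21.7]), array([ -6. , -30.3])]
truck scene []
truck side [([260, 176], 0.77), ([229, 245], 0.34)]
truck wrist [([224, 203], 0.77)]
    [0.566 0.154 0.001] [array([-1.8,  0.6]), array([2.3, 4. ])]
truck_grip scene [([141, 224], 0.6)]
truck_grip side [([247, 159], 0.81)]
truck_grip wrist [([209, 215], 0.56)]
    [0.622 0.013 0.143] [array([102.1,   2.4]), array([32. ,  4.5]), array([-76.1, 125.9])]
mat scene [([388, 293], 0.96)]
mat side [([228, 152], 0.77), ([335, 213], 0.46)]
mat wrist [([328, 73], 0.67)]
    [0.459 0.362 0.004] [array([1.3, 0.7]), array([-0.1, -0.2]), array([-2.6,  2.2])]
```

View pics/w1.png

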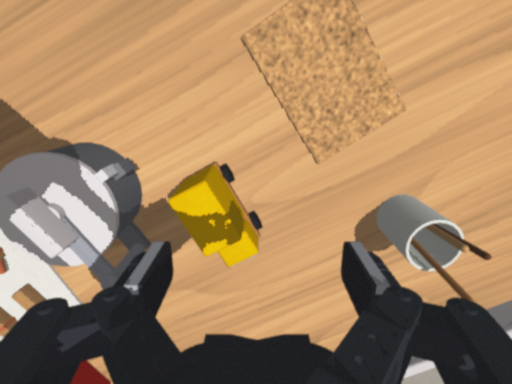

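View pics/sc1.png

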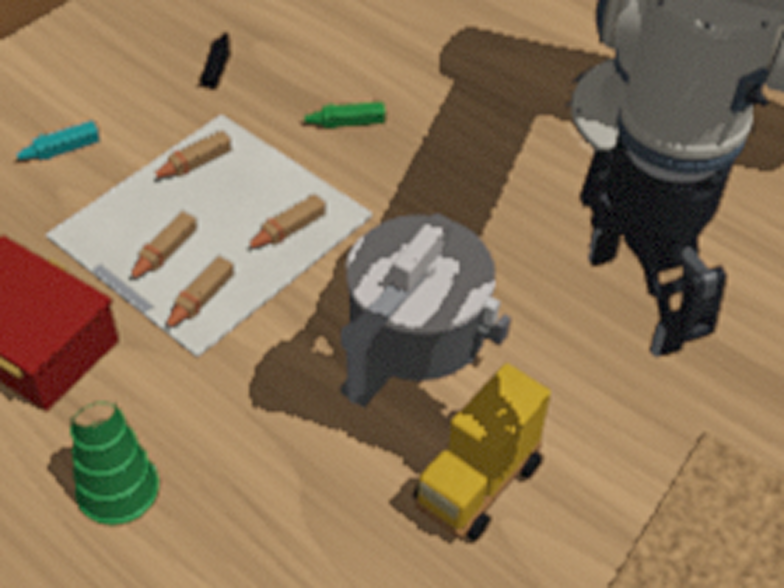

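The wrist picture shows the truck at (215,215), the mat at (325,75), the tub at (75,200) and the pencil cup at (420,230). The enlarged crop confirms four tan crayons on the board (191,156), (287,222), (164,245) and (200,290). The turquoise, black and green ones are look-alikes off the board.

Run:
```python
from h import *
np.set_printoptions(precision=3,suppress=True)
P={n:capture(n) for n in("scene","side","wrist")}
for q in ["truck_grip","cap_grip"]:
    o=[]
    for n in P:
        r=mark_of(q,P[n]); print(q,n,[(np.round(d["point"]).astype(int).tolist(),round(d["p"],2)) for d in r[:4]])
        if q=="truck_grip" and r and n!="scene":o.append((P[n],r[0]["point"]))
    if o: print(tri(o),[atz(p,u,.085) for p,u in o])
S=P["scene"]
for u in [(310.4,231.1),(326.4,236.8),(291.4,250)]: print(atz(S,u,.108))
# yellow top-mask in wrist
W=P["wrist"]["pixels"]; h=cv2.cvtColor(W,cv2.COLOR_BGR2HSV)
m=cv2.inRange(h,(18,120,50),(35,255,255)); n,l,st,c=cv2.connectedComponentsWithStats(m); i=1+st[1:,4].argmax(); print(st[i],c[i])
cn=max(cv2.findContours((l==i).astype(np.uint8),0,2)[0],key=cv2.contourArea)
ap=cv2.approxPolyDP(cn,4,True)[:,0]; 
for u in ap: print(u,atz(P["wrist"],u,.108)[:2])
# crayons
for n in("scene",):
    h=cv2.cvtColor(P[n]["pixels"],cv2.COLOR_BGR2HSV)
cv2.imwrite("pics/wt.png",cv2.resize(W[120:300,0:280],None,fx=2.8,fy=2.8,interpolation=cv2.INTER_CUBIC))
```

```text
truck_grip scene [([308, 248], 0.61), ([142, 222], 0.57)]
truck_grip side [([246, 157], 0.89)]
truck_grip wrist []
[ 0.475 -0.769  0.625] [array([0.524, 0.164, 0.085])]
cap_grip scene [([282, 189], 0.84)]
cap_grip side [([229, 178], 0.82)]
cap_grip wrist [([34, 222], 0.68), ([116, 274], 0.68), ([48, 307], 0.47)]
[0.502 0.133 0.108]
[0.489 0.173 0.108]
[0.578 0.132 0.108]
[ 168  164   91  103 5329] [214.011 216.526]
[212 164] [0.481 0.195]
[186 178] [0.482 0.161]
[168 204] [0.499 0.127]
[204 255] [0.575 0.131]
[217 252] [0.578 0.147]
[231 266] [0.603 0.152]
[257 253] [0.601 0.189]
[258 239] [0.585 0.198]
```

View pics/wt.png

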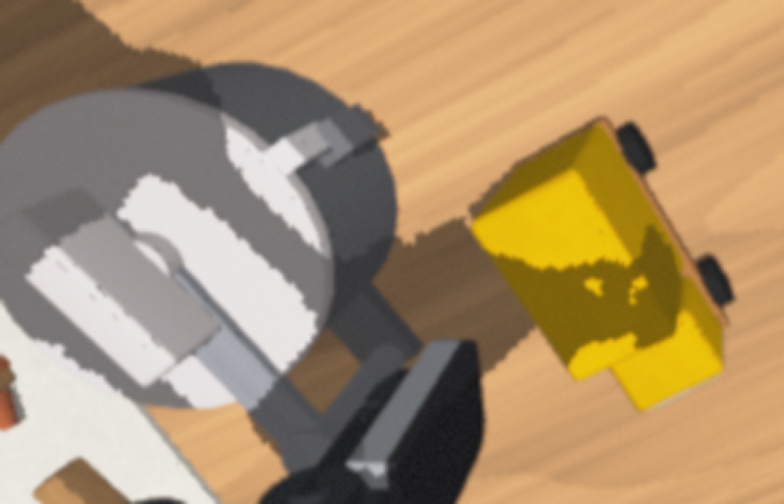

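The crop shows the truck's cargo top with corners (472,218), (575,168), (580,380) and (680,322). The cap's grip bar is at about (130,300), roughly parallel to the strap.

Run:
```python
from h import *
from scipy.optimize import least_squares
np.set_printoptions(precision=3,suppress=True)
P={n:capture(n) for n in("scene","wrist")}
W=[(x/2.8,y/2.8+120) for x,y in [(472,218),(575,168),(580,380),(680,322)]]
Sc=[(310.4,231.1),(326.4,236.8),(291.4,250)]
L=np.array([(-65,-26,108),(-65,26,108),(20,-26,108),(20,26,108)])/1000
def f(v,full=False):
    c,s=np.cos(v[2]),np.sin(v[2]); X=L@np.array([[c,-s,0],[s,c,0],[0,0,1]]).T+[v[0],v[1],0]
    # wrist: right in truck = -y ; corners ordered RL.. (low y first)
    return np.r_[(proj(P["wrist"],X)-W).ravel(),(proj(P["scene"],X[:3])-Sc).ravel()]
r=least_squares(f,[.566,.154,0.05],loss="soft_l1"); print(r.x,np.degrees(r.x[2]),f(r.x).reshape(-1,2))
v=r.x; print("grip",v[0]-.0225*np.cos(v[2]),v[1]-.0225*np.sin(v[2]))
for u in W: print(atz(P["wrist"],u,.108))
```

```text
[0.557 0.158 0.05 ] 2.8367228771252804 [[-2.243  0.789]
 [-0.16  -3.272]
 [-0.125  0.495]
 [ 1.398  2.069]
 [ 0.86  -2.813]
 [ 2.195  2.083]
 [ 0.19   0.158]]
grip 0.5342520247519132 0.15691115833576966
[0.493 0.132 0.108]
[0.494 0.179 0.108]
[0.577 0.134 0.108]
[0.572 0.185 0.108]
```

Emit:
{"fn": "carry_out", "kwargs": {"plan": [1,9,-26,-10,0.17,1,18,-52,-30,0.35,1,26,-77,-60,0.52,1,26,-77,-115,0.52,1,26,-77,-115,0.52]}}

```text
t: 5.12
position: [0.5303, 0.1577, 0.1538]
orientation: [-179.9, -0.6, -177.1]
force: [-0.7, 0.0, -0.4]
grip_width: 0.0855
gripper_force: 0.0
```

Emit:
{"fn": "carry_out", "kwargs": {"plan": [1,0,0,-50,0,1,0,0,-94,0,1,0,0,-94,0,-1,0,0,-94,0,-1,0,0,-94,0]}}

```text
t: 5.75
position: [0.5352, 0.1586, 0.0698]
orientation: [-180.0, 0.3, -177.0]
force: [0.1, -9.2, 17.8]
grip_width: 0.0522
gripper_force: 59.9
```

Emit:
{"fn": "carry_out", "kwargs": {"plan": [-1,0,0,0,0,-1,0,0,0,0,-1,0,0,30,0]}}

```text
t: 6.12
position: [0.5321, 0.1585, 0.095]
orientation: [-180.0, -0.2, -177.0]
force: [1.1, 0.1, -4.2]
grip_width: 0.0521
gripper_force: 63.2
```

Emit:
{"fn": "carry_out", "kwargs": {"plan": [-1,-10,20,30,0,-1,-30,62,40,0,-1,-50,105,40,0,-1,-70,147,40,0,-1,-98,203,40,0]}}

```text
t: 6.75
position: [0.4351, 0.3627, 0.1371]
orientation: [180.0, 0.1, -177.1]
force: [1.0, 1.0, -4.0]
grip_width: 0.052
gripper_force: 63.3
```

Emit:
{"fn": "carry_out", "kwargs": {"plan": [-1,0,0,-20,0,-1,0,0,-40,0,-1,0,0,-56,0,-1,0,0,-63,0,-1,0,0,-64,0]}}

```text
t: 7.38
position: [0.4358, 0.3607, 0.0742]
orientation: [180.0, 0.0, -177.1]
force: [-8.6, -5.6, 14.1]
grip_width: 0.0511
gripper_force: 67.1
```

Run:
```python
from h import *
np.set_printoptions(precision=3,suppress=True)
s=monitor.observe(); print(s["position"],s["force"],s["grip_width"])
P={n:capture(n) for n in("scene","side","wrist")}
cv2.imwrite("pics/w2.png",np.hstack([P["scene"]["pixels"][180:372,256:],P["wrist"]["pixels"][96:288,128:384]]))
for q in ["truck","mat"]:
    o=[]
    for n in P:
        r=mark_of(q,P[n]); print(q,n,[(np.round(d["point"]).astype(int).tolist(),round(d["p"],2)) for d in r[:3]])
        if r and r[0]["p"]>.5:o.append((P[n],r[0]["point"]))
    if len(o)>1: print("   ",tri(o), [np.round(proj(p,tri(o))[0]-u,1) for p,u in o])
```

```text
[0.436 0.361 0.074] [-8.612 -5.587 14.14 ] 0.051141243427882836
truck scene [([388, 294], 0.94)]
truck side [([233, 152], 0.79)]
truck wrist [([254, 226], 0.79)]
    [0.468 0.359 0.001] [array([-1.2,  2.3]), array([-2.7, -0. ]), array([-1.8,  7.8])]
mat scene [([200, 210], 0.65), ([389, 293], 0.63)]
mat side [([225, 152], 0.68)]
mat wrist []
    [ 0.558 -0.074  0.197] [array([ 34.8, -30.1]), array([37.1, 12.3])]
```

View pics/w2.png

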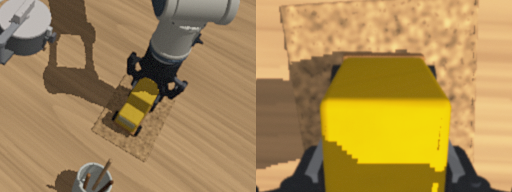

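The truck stands on the mat, at about (135,105) in the left half. Releasing it now.

Emit:
{"fn": "carry_out", "kwargs": {"plan": [1,0,0,0,0,1,0,0,0,0,1,0,0,0,0,1,0,0,40,0,1,0,0,90,0]}}

```text
t: 8.45
position: [0.4346, 0.361, 0.1607]
orientation: [-179.9, -0.2, -177.0]
force: [0.9, 1.2, 0.9]
grip_width: 0.0854
gripper_force: 0.0
```

Emit:
{"fn": "carry_out", "kwargs": {"plan": [1,5,-40,45,0,1,10,-95,75,0,1,15,-155,90,0,1,20,-215,100,0,1,25,-275,100,0]}}

```text
t: 9.07
position: [0.4605, 0.0848, 0.2628]
orientation: [180.0, 0.1, -177.0]
force: [1.2, 0.1, 0.0]
grip_width: 0.0853
gripper_force: 0.0
```

Emit:
{"fn": "carry_out", "kwargs": {"plan": [1,10,-60,0,0,1,10,-95,0,0,1,10,-95,0,0]}}

```text
t: 9.45
position: [0.4702, -0.0106, 0.2614]
orientation: [-180.0, -0.0, -177.3]
force: [-0.2, 1.1, -1.0]
grip_width: 0.0856
gripper_force: 0.0
```

Run:
```python
from h import *
np.set_printoptions(precision=3,suppress=True)
s=monitor.observe(); print(s["position"],s["orientation"],s["grip_width"],s["t"])
P={n:capture(n) for n in("scene","side","wrist")}
for q in ["truck","mat","tub","tub_mouth","tub_pivot","cap_grip"]:
    o=[]
    for n in P:
        r=mark_of(q,P[n]); print(q,n,[(np.round(d["point"]).astype(int).tolist(),round(d["p"],2)) for d in r[:2]])
        if r and r[0]["p"]>.5:o.append((P[n],r[0]["point"]))
    if len(o)>1: print("   ",tri(o), [np.round(proj(p,tri(o))[0]-u,1) for p,u in o])
W=P["wrist"]["pixels"]; cv2.imwrite("pics/w3.png",cv2.resize(np.hstack([W[80:320,100:420],P["scene"]["pixels"][180:330,306:432].repeat(2,0).repeat(2,1)[:240]]),None,fx=1.4,fy=1.4,interpolation=cv2.INTER_CUBIC))
```

```text
[ 0.47  -0.011  0.261] [-179.978   -0.018 -177.258] 0.08561990757031587 9.45
truck scene [([386, 293], 0.83)]
truck side [([231, 150], 0.65)]
truck wrist [([77, 300], 0.34)]
    [0.471 0.353 0.016] [array([-0.5,  0.4]), array([-0.3, -0.2])]
mat scene [([388, 292], 0.69)]
mat side [([229, 152], 0.77)]
mat wrist []
    [0.46  0.356 0.006] [array([-0.7,  0.5]), array([-0.4, -0.3])]
tub scene [([278, 216], 0.88)]
tub side [([229, 211], 0.85), ([230, 287], 0.61)]
tub wrist [([257, 136], 0.92)]
    [ 0.449 -0.015 -0.012] [array([0.1, 1.7]), array([-0.4, -1.2]), array([-3.8, -1.5])]
tub_mouth scene [([280, 198], 0.87), ([204, 180], 0.22)]
tub_mouth side [([269, 258], 0.74), ([329, 215], 0.63)]
tub_mouth wrist [([259, 150], 0.71), ([483, 301], 0.29)]
    [ 0.481 -0.068 -0.069] [array([-22.7,  27.6]), array([-29.9, -26.1]), array([-39. ,  -1.9])]
tub_pivot scene [([258, 222], 0.74), ([341, 376], 0.2)]
tub_pivot side [([261, 180], 0.92)]
tub_pivot wrist [([260, 237], 0.64)]
    [0.559 0.002 0.088] [array([-1.1,  0. ]), array([-1. ,  0.3]), array([1.8, 1.3])]
cap_grip scene [([280, 188], 0.69), ([405, 271], 0.59)]
cap_grip side [([231, 180], 0.74)]
cap_grip wrist [([254, 154], 0.93)]
    [ 0.454 -0.014  0.112] [array([-1.8,  2.4]), array([-3.3, -1.3]), array([-2.2,  3.3])]
```

View pics/w3.png

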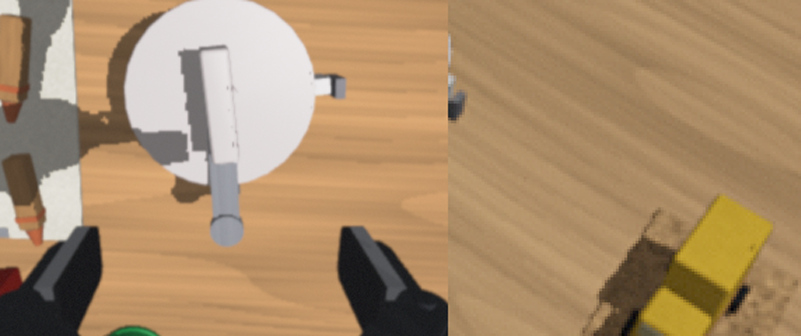

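The picture shows the cap at (220,92), the bar from (215,47) to (226,163), the post at (227,230) and the keeper lug at (338,87). The truck stands upright on the mat.

Run:
```python
from h import *
np.set_printoptions(precision=4,suppress=True)
p=capture("wrist"); W=p["pixels"]
g=lambda x,y:(x/1.4+100,y/1.4+80)
for n,u,z in [("RL",(202,48),.133),("RR",(228,47),.133),("FL",(212,163),.133),("FR",(239,163),.133),("post",(227,228),.102),("capc",(220,92),.1),("L",(125,92),.09),("R",(315,92),.09),("T",(220,-2),.095),("B",(220,185),.09)]: print(n,atz(p,g(*u),z))
```

```text
RL [ 0.4112 -0.0227  0.133 ]
RR [ 0.4097 -0.006   0.133 ]
FL [ 0.4896 -0.0126  0.133 ]
FR [0.4886 0.0064 0.133 ]
post [0.5573 0.0025 0.102 ]
capc [ 0.4449 -0.0093  0.1   ]
L [ 0.4505 -0.0824  0.09  ]
R [0.4428 0.064  0.09  ]
T [ 0.3788 -0.0128  0.095 ]
B [ 0.5242 -0.0051  0.09  ]
```

Emit:
{"fn": "carry_out", "kwargs": {"plan": [1,-4,0,0,-0.18,1,-8,0,0,-0.36,1,-12,0,0,-0.54,1,-16,0,0,-0.72,1,-20,0,0,-0.9]}}

```text
t: 11.18
position: [0.4501, -0.0084, 0.2617]
orientation: [180.0, 0.0, 131.1]
force: [0.2, -0.1, -0.3]
grip_width: 0.0856
gripper_force: 0.0
```

Emit:
{"fn": "carry_out", "kwargs": {"plan": [1,0,0,0,-0.18,1,0,0,0,-0.36,1,0,0,0,-0.54,1,0,0,0,-0.72,1,0,0,0,-0.9]}}

```text
t: 11.8
position: [0.4502, -0.0084, 0.2616]
orientation: [-180.0, -0.0, 79.5]
force: [-0.1, -0.3, 0.5]
grip_width: 0.0857
gripper_force: 0.0
```

Emit:
{"fn": "carry_out", "kwargs": {"plan": [1,0,0,0,-0.18,1,0,0,0,-0.36,1,0,0,0,-0.54,1,0,0,0,-0.72,1,0,0,0,-0.9]}}

```text
t: 12.42
position: [0.4502, -0.0084, 0.2617]
orientation: [180.0, -0.0, 27.9]
force: [0.9, -0.3, -0.2]
grip_width: 0.0856
gripper_force: 0.0
```

Emit:
{"fn": "carry_out", "kwargs": {"plan": [1,0,0,0,-0.18,1,0,0,0,-0.366,1,0,0,-30,-0.366,1,0,0,-60,-0.366,1,0,0,-60,-0.366]}}

```text
t: 13.05
position: [0.4491, -0.0083, 0.1992]
orientation: [-179.9, 0.3, 7.3]
force: [0.0, -0.4, 0.3]
grip_width: 0.0855
gripper_force: 0.0
```

Emit:
{"fn": "carry_out", "kwargs": {"plan": [1,0,-1,-50,0,1,0,-2,-96,0,1,0,-2,-96,0,-1,0,-2,-96,0,-1,0,-2,-96,0]}}

```text
t: 13.68
position: [0.4518, -0.0105, 0.1089]
orientation: [179.9, -0.3, 7.3]
force: [-0.5, 1.1, -0.1]
grip_width: 0.0513
gripper_force: 0.0
```

Emit:
{"fn": "carry_out", "kwargs": {"plan": [-1,0,0,0,0,-1,0,0,0,0,-1,0,0,0,0]}}

```text
t: 14.05
position: [0.4509, -0.0093, 0.1073]
orientation: [-179.9, -0.1, 7.4]
force: [-0.6, 5.1, 6.4]
grip_width: 0.0187
gripper_force: 59.0
```

Emit:
{"fn": "carry_out", "kwargs": {"plan": [-1,0,0,1,0.1,-1,0,0,1,0.25,-1,0,0,1,0.4,-1,0,0,1,0.55,-1,0,0,1,0.7]}}

```text
t: 14.68
position: [0.4507, -0.009, 0.1073]
orientation: [-180.0, -0.2, 47.8]
force: [0.2, 5.4, 2.4]
grip_width: 0.0185
gripper_force: 58.8
```

Emit:
{"fn": "carry_out", "kwargs": {"plan": [-1,0,0,0,0.17,-1,0,0,0,0.34,-1,0,0,0,0.51,-1,0,0,0,0.68,-1,0,0,0,0.8]}}

```text
t: 15.3
position: [0.4503, -0.0089, 0.1073]
orientation: [180.0, -0.2, 93.6]
force: [-0.9, 5.8, 2.0]
grip_width: 0.0194
gripper_force: 58.9
```

Emit:
{"fn": "carry_out", "kwargs": {"plan": [-1,0,0,0,0,-1,0,0,0,0]}}

```text
t: 15.55
position: [0.4503, -0.0089, 0.1073]
orientation: [180.0, -0.2, 93.3]
force: [-0.8, 5.7, 2.8]
grip_width: 0.019
gripper_force: 59.0
```

Run:
```python
from h import *
np.set_printoptions(precision=3,suppress=True)
s=monitor.observe(); print(s["position"],s["orientation"],s["force"],s["moment"],s["joints"])
P={n:capture(n) for n in("scene","side","wrist")}
W=P["wrist"]["pixels"];S=P["scene"]["pixels"]; cv2.imwrite("pics/w4.png",np.hstack([W,cv2.resize(S[100:292,180:330],(300,384))])[:, :800])
```

```text
[ 0.45  -0.009  0.107] [179.962  -0.16   93.345] [-0.78   5.683  2.781] [1.004 0.276 0.043] [ -5.588 -17.86  104.48    0.164  93.367  -8.923]
```

View pics/w4.png

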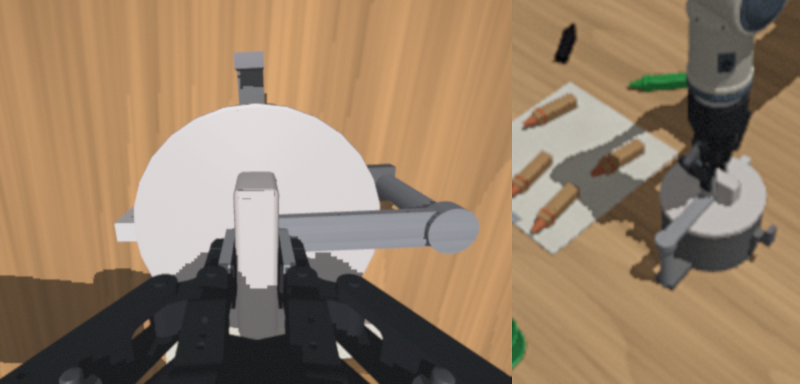

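The picture shows the cap turned by about 86°. Its lug is at the left (125,222), well away from the keeper (250,65). Swinging out next.

Emit:
{"fn": "carry_out", "kwargs": {"plan": [-1,-0.6,17.5,0,-0.15,-1,1.3,33.8,0,-0.3,-1,5.6,49.8,0,-0.45,-1,12.3,64.9,0,-0.6,-1,12.3,64.9,0,-0.6]}}

```text
t: 16.32
position: [0.4632, 0.055, 0.1073]
orientation: [179.9, -0.0, 59.0]
force: [0.3, -0.3, 2.1]
grip_width: 0.019
gripper_force: 59.1
```

Emit:
{"fn": "carry_out", "kwargs": {"plan": [-1,8.8,13.9,0,-0.15,-1,19.6,26.3,0,-0.3,-1,32.2,37,0,-0.45,-1,46.2,45.7,0,-0.6,-1,61.3,52.2,0,-0.75]}}

```text
t: 16.95
position: [0.524, 0.1063, 0.1073]
orientation: [180.0, 0.0, 15.8]
force: [-0.9, -1.7, 2.6]
grip_width: 0.0187
gripper_force: 59.3
```

Emit:
{"fn": "carry_out", "kwargs": {"plan": [-1,16,4.2,0,-0.15,-1,16,4.2,0,-0.15,1,16,4.2,0,-0.15,1,16,4.2,0,-0.15,1,16,4.2,0,-0.15]}}

```text
t: 17.58
position: [0.5393, 0.1107, 0.1063]
orientation: [180.0, 0.0, 7.4]
force: [-0.3, -0.9, 0.0]
grip_width: 0.0723
gripper_force: 0.0
```

Emit:
{"fn": "carry_out", "kwargs": {"plan": [1,0,0,40,0,1,-10,-40,90,0,1,-20,-90,120,0,1,-20,-150,160,0,1,-20,-210,170,0]}}

```text
t: 18.2
position: [0.5198, -0.0933, 0.2781]
orientation: [179.9, -0.2, 7.5]
force: [0.4, -0.0, 0.4]
grip_width: 0.0847
gripper_force: 0.0
```

Run:
```python
from h import *
np.set_printoptions(precision=3,suppress=True)
s=monitor.observe(); print(s["position"],s["orientation"],s["force"],s["t"])
P={n:capture(n) for n in("scene","side","wrist")}
W=P["wrist"]["pixels"];S=P["scene"]["pixels"]; cv2.imwrite("pics/w5.png",np.hstack([W,cv2.resize(S[100:292,180:330],(300,384))])[:, :800])
for q in ["tub","tub_mouth","cap_grip","crayon1"]:
    for n in P:
        r=mark_of(q,P[n]); 
        if q=="crayon1": print(n,[(np.round(d["point"]).astype(int).tolist(),round(d["p"],2),np.round(atz(P[n],d["point"],.006)[:2],3).tolist()) for d in r if d["p"]>.4])
        else: print(q,n,[(np.round(d["point"]).astype(int).tolist(),round(d["p"],2),np.round(atz(P[n],d["point"],dict(tub=0,tub_mouth=.08,cap_grip=.118)[q])[:2],3)) for d in r[:2]])
```

```text
[ 0.52  -0.093  0.278] [179.919  -0.24    7.452] [ 0.44  -0.006  0.382] 18.2
tub scene [([274, 215], 0.87, array([ 0.456, -0.023])), ([389, 292], 0.32, array([0.451, 0.357]))]
tub side [([229, 208], 0.74, array([ 0.45 , -0.025])), ([228, 244], 0.19, array([ 0.442, -0.197]))]
tub wrist [([193, 186], 0.84, array([ 0.454, -0.01 ])), ([341, 115], 0.65, array([ 0.583, -0.209]))]
tub_mouth scene [([278, 195], 0.88, array([ 0.443, -0.023])), ([400, 269], 0.22, array([0.429, 0.353]))]
tub_mouth side [([229, 190], 0.82, array([ 0.454, -0.029])), ([228, 152], 0.61, array([0.458, 0.22 ]))]
tub_mouth wrist [([177, 211], 0.67, array([ 0.446, -0.007]))]
cap_grip scene [([293, 232], 0.63, array([0.539, 0.105])), ([173, 276], 0.22, array([ 0.821, -0.022]))]
cap_grip side [([254, 157], 0.58, array([0.548, 0.105]))]
cap_grip wrist [([55, 127], 0.56, array([0.54 , 0.111]))]
scene [([197, 156], 0.71, [0.441, -0.373]), ([185, 189], 0.67, [0.565, -0.292]), ([234, 182], 0.57, [0.444, -0.199]), ([149, 153], 0.54, [0.539, -0.505]), ([202, 209], 0.52, [0.586, -0.196]), ([256, 146], 0.48, [0.276, -0.256]), ([207, 124], 0.46, [0.303, -0.468])]
side [([171, 335], 0.84, [0.304, -0.487]), ([271, 335], 0.71, [0.532, -0.509]), ([228, 245], 0.7, [0.443, -0.207]), ([274, 239], 0.69, [0.58, -0.195]), ([267, 257], 0.68, [0.55, -0.268]), ([229, 288], 0.6, [0.44, -0.364])]
wrist [([338, 111], 0.95, [0.588, -0.203]), ([388, 135], 0.89, [0.564, -0.28]), ([319, 207], 0.81, [0.446, -0.203]), ([458, 300], 0.75, [0.306, -0.469]), ([345, 303], 0.73, [0.278, -0.28]), ([419, 218], 0.64, [0.445, -0.361])]
```

View pics/w5.png

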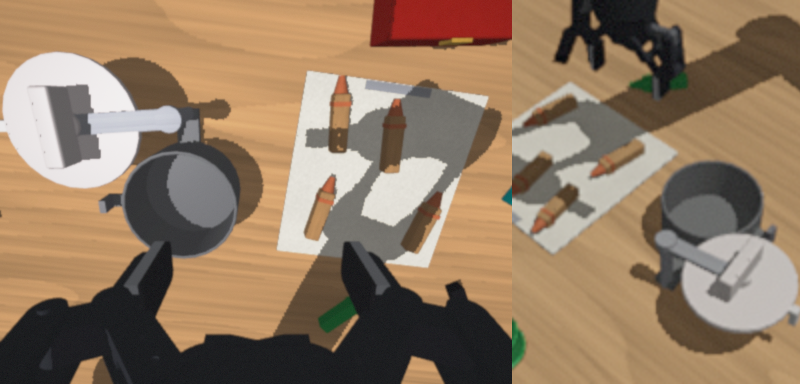

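The wrist picture shows the tub open at (180,203) and the cap swung clear at (70,120). Four tan crayons are on the board: A (340,115), B (393,135), C (321,207) and D (423,222). The green and turquoise look-alikes lie off the board.

```bash
cat > cr.py <<'E'
from h import *
def crayons(p,z=.02):
    h=cv2.cvtColor(p["pixels"],cv2.COLOR_BGR2HSV)
    # silhouettes: saturated, orange hue, on the white board
    m=cv2.inRange(h,(4,75,30),(22,255,255))
    K,R,t=cam(p); c=np.array([.503,-.269,.006])
    q=[c+[a,b,0] for a,b in [(-.16,-.15),(.16,-.15),(.16,.15),(-.16,.15)]]
    roi=np.zeros(m.shape,np.uint8); 
    # board = largest low saturation bright region hull
    w=cv2.inRange(h,(0,0,70),(180,60,255)); roi2=np.zeros_like(m); cv2.fillPoly(roi2,[proj(p,q).astype(np.int32)],255); w&=roi2
    w=cv2.morphologyEx(w,cv2.MORPH_OPEN,np.ones((3,3)))
    n,l,st,_=cv2.connectedComponentsWithStats(w)
    pts=np.vstack([np.argwhere(l==i)[:,::-1] for i in range(1,n) if st[i,4]>150]).astype(np.int32)
    cv2.fillConvexPoly(roi,cv2.convexHull(pts),255); m&=cv2.erode(roi,np.ones((3,3)))
    n,l,st,ce=cv2.connectedComponentsWithStats(m); out=[]
    for i in range(1,n):
        if st[i,4]<150: continue
        uv=np.argwhere(l==i)[:,::-1].astype(float)
        X=np.array([atz(p,u,z)[:2] for u in uv]); (cx,cy),(a,b),_=cv2.minAreaRect((X*1000).astype(np.float32))
        V=np.linalg.svd(X-X.mean(0),full_matrices=False)[2][0]
        s=(X-X.mean(0))@V; mid=X.mean(0)+V*(s.max()+s.min())/2
        g=np.degrees(np.arctan2(V[1],V[0])); g=(g+90)%180-90
        out.append((uv.mean(0).round().tolist(),mid.round(4).tolist(),round(g,1),round(max(a,b)),round(min(a,b))))
    return out
E
python3 - <<'E'
from cr import *
p=capture("wrist")
for o in crayons(p): print(o)
for n,t,b in [("A",(342,76),(339,150)),("B",(396,100),(391,170)),("C",(332,177),(315,238)),("D",(438,194),(413,248))]:
    T=atz(p,t,.017);B=atz(p,b,.022);d=T-B; print(n,T[:2],B[:2],"mid",(T+B)[:2]/2,"ang",np.degrees(np.arctan2(d[1],d[0])),np.hypot(*d[:2]))
E
```

```text
([345.0, 117.0], [0.5834, -0.2017], np.float64(8.2), 99, 28)
([398.0, 140.0], [0.5635, -0.2798], np.float64(9.3), 101, 31)
([325.0, 211.0], [0.4484, -0.2024], np.float64(-7.8), 102, 29)
([427.0, 226.0], [0.4449, -0.3587], np.float64(-9.7), 101, 38)
A [ 0.63181696 -0.18781274] [ 0.53805777 -0.20302243] mid [ 0.58493737 -0.19541758] ang 9.214298207899805 0.0949848391947046
B [ 0.61200453 -0.26463911] [ 0.51973636 -0.28109692] mid [ 0.56587044 -0.27286801] ang 10.113452241855763 0.0937244643891987
C [ 0.49793302 -0.20299755] [ 0.40208863 -0.19586793] mid [ 0.45001082 -0.19943274] ang -4.254251240199485 0.09610919719651972
D [ 0.49251396 -0.36098361] [ 0.40453897 -0.34736826] mid [ 0.44852647 -0.35417594] ang -8.797524842614996 0.08902233803647762
```

Emit:
{"fn": "carry_out", "kwargs": {"plan": [0.3,30,-50,-20,0.03,0.3,65,-105,-50,0.03,0.3,65,-105,-110,0.03,0.3,65,-105,-170,0.03,0.3,65,-105,-220,0.03]}}

```text
t: 19.62
position: [0.5839, -0.197, 0.0518]
orientation: [-179.9, 0.1, 9.0]
force: [1.0, -0.4, 0.1]
grip_width: 0.0555
gripper_force: 0.0
```

Emit:
{"fn": "carry_out", "kwargs": {"plan": [0.3,0,0,-46,0,0.3,0,0,-46,0,-1,0,0,-46,0,-1,0,0,-46,0,-1,0,0,-46,0]}}

```text
t: 20.25
position: [0.5857, -0.1974, 0.0108]
orientation: [179.9, -0.1, 9.0]
force: [0.4, -0.0, 2.3]
grip_width: 0.0206
gripper_force: 61.0
```

Emit:
{"fn": "carry_out", "kwargs": {"plan": [-1,0,0,0,0,-1,0,0,40,0,-1,0,0,90,0]}}

```text
t: 20.62
position: [0.5836, -0.1965, 0.098]
orientation: [-179.9, 0.2, 9.0]
force: [1.2, -0.9, -1.2]
grip_width: 0.0208
gripper_force: 60.5
```

Emit:
{"fn": "carry_out", "kwargs": {"plan": [-1,-30,40,30,0,-1,-65,85,42,0,-1,-100,130,42,0,-1,-132,172,42,0,-1,-132,172,42,0]}}

```text
t: 21.25
position: [0.4512, -0.0228, 0.1412]
orientation: [-180.0, -0.0, 9.2]
force: [1.0, -1.0, -0.2]
grip_width: 0.0205
gripper_force: 60.5
```

Emit:
{"fn": "carry_out", "kwargs": {"plan": [-1,0,0,-50,0,-1,0,0,-105,0,-1,0,0,-108,0,0,0,0,-108,0,0,0,0,-108,0]}}

```text
t: 21.88
position: [0.4548, -0.0255, 0.0361]
orientation: [179.9, -0.3, 9.0]
force: [0.6, -0.2, -0.3]
grip_width: 0.0429
gripper_force: 0.0
```

Emit:
{"fn": "carry_out", "kwargs": {"plan": [0,0,0,0,0,0,0,0,50,0,0,0,0,105,0]}}

```text
t: 22.25
position: [0.4524, -0.025, 0.1395]
orientation: [-180.0, 0.0, 9.0]
force: [0.7, -0.6, -0.1]
grip_width: 0.0424
gripper_force: 0.0
```

Emit:
{"fn": "carry_out", "kwargs": {"plan": [0.3,24,-54,20,0,0.3,48,-108,20,0,0.3,72,-162,10,0,0.3,96,-216,0,0,0.3,113,-251,-20,0]}}

```text
t: 22.88
position: [0.5671, -0.2791, 0.1195]
orientation: [179.9, -0.2, 9.0]
force: [-0.8, 1.4, 0.2]
grip_width: 0.0559
gripper_force: 0.0
```

Emit:
{"fn": "carry_out", "kwargs": {"plan": [0.3,0,0,-55,0,0.3,0,0,-106,0,0.3,0,0,-107,0,-1,0,0,-107,0,-1,0,0,-107,0]}}

```text
t: 23.5
position: [0.5679, -0.2771, 0.0155]
orientation: [179.8, -0.3, 9.1]
force: [-5.3, 2.5, 12.2]
grip_width: 0.0205
gripper_force: 58.0
```

Emit:
{"fn": "carry_out", "kwargs": {"plan": [-1,0,0,0,0,-1,0,0,0,0,-1,0,0,50,0,-1,0,0,105,0,-1,0,0,130,0]}}

```text
t: 24.12
position: [0.5674, -0.2768, 0.1477]
orientation: [179.7, -0.4, 9.1]
force: [0.3, 0.4, 0.4]
grip_width: 0.0201
gripper_force: 60.7
```

Emit:
{"fn": "carry_out", "kwargs": {"plan": [-1,-22,54,0,0,-1,-45,109,0,0,-1,-68,164,0,0,-1,-91,219,0,0,-1,-114,272,0,0]}}

```text
t: 24.75
position: [0.4513, -0.0024, 0.1428]
orientation: [180.0, -0.2, 9.0]
force: [0.2, -0.3, -0.4]
grip_width: 0.0199
gripper_force: 60.7
```

Emit:
{"fn": "carry_out", "kwargs": {"plan": [-1,-4,11,0,0,-1,-4,11,-50,0,-1,-4,11,-105,0,-1,-4,11,-112,0,-0.1,-4,11,-112,0]}}

```text
t: 25.38
position: [0.4487, 0.0065, 0.0308]
orientation: [180.0, -0.1, 9.0]
force: [-0.3, -0.3, 1.3]
grip_width: 0.037
gripper_force: 0.0
```

Emit:
{"fn": "carry_out", "kwargs": {"plan": [-0.1,0,0,0,0,-0.1,0,0,0,0,-0.1,0,0,50,0,0,0,0,105,0]}}

```text
t: 25.88
position: [0.4475, 0.0069, 0.1356]
orientation: [-180.0, 0.0, 9.0]
force: [0.5, -0.9, 0.7]
grip_width: 0.0429
gripper_force: 0.0
```

Run:
```python
from cr import *
s=monitor.observe(); print(s["position"],s["orientation"])
p=capture("wrist");S=capture("scene")["pixels"]
for o in crayons(p): print(o)
cv2.imwrite("pics/w6.png",np.hstack([p["pixels"],cv2.resize(S[100:292,180:330],(288,384))]))
```

```text
[0.44746005 0.00694282 0.1355712 ] [-1.79992477e+02  3.27630904e-02  9.03699474e+00]
([471.0, 215.0], [0.448, -0.2013], np.float64(-6.5), 101, 41)
```

View pics/w6.png

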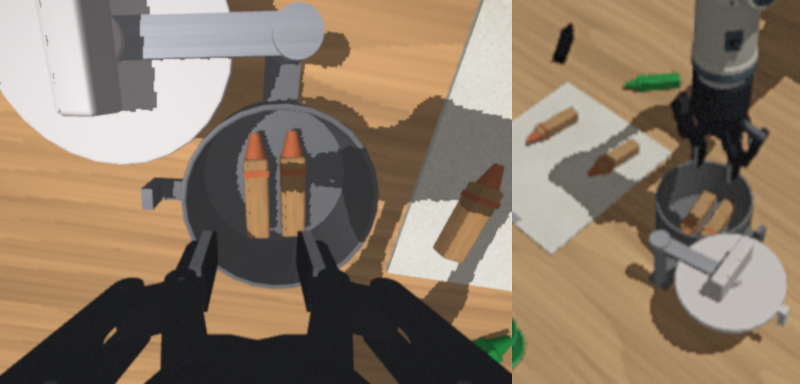

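Two crayons lie side by side in the tub, at (257,185) and (291,185). C and D are still on the board.

Emit:
{"fn": "carry_out", "kwargs": {"plan": [0.3,0,-50,10,-0.1,0.3,1,-105,10,-0.26,0.3,2,-160,0,-0.26,0.3,2,-208,-20,-0.26,0.3,2,-208,-70,-0.26]}}

```text
t: 26.6
position: [0.4514, -0.2053, 0.0666]
orientation: [179.8, -0.4, -6.1]
force: [-0.8, 0.1, -0.6]
grip_width: 0.0556
gripper_force: 0.0
```

Emit:
{"fn": "carry_out", "kwargs": {"plan": [0.3,0,0,-54,0,0.3,0,0,-54,0,-1,0,0,-54,0,-1,0,0,-54,0,-1,0,0,-54,0]}}

```text
t: 27.22
position: [0.4515, -0.2017, 0.0132]
orientation: [179.9, -0.3, -5.8]
force: [-0.9, 0.1, 6.3]
grip_width: 0.0202
gripper_force: 60.7
```

Emit:
{"fn": "carry_out", "kwargs": {"plan": [-1,0,0,0,0,-1,0,0,50,0,-1,0,0,105,0.1,-1,0,30,130,0.26,-1,0,85,130,0.26]}}

```text
t: 27.85
position: [0.4514, -0.1166, 0.1446]
orientation: [179.8, -0.4, 9.0]
force: [1.2, 1.3, -1.5]
grip_width: 0.0205
gripper_force: 59.8
```

Emit:
{"fn": "carry_out", "kwargs": {"plan": [-1,0,50,0,0,-1,1,92,0,0,-1,1,92,0,0,-1,1,92,-50,0,-1,1,92,-98,0]}}

```text
t: 28.48
position: [0.4516, -0.0248, 0.0422]
orientation: [179.9, -0.2, 9.0]
force: [0.6, 0.5, -0.7]
grip_width: 0.0206
gripper_force: 59.7
```

Emit:
{"fn": "carry_out", "kwargs": {"plan": [0,0,0,0,0,0,0,0,0,0,0,0,0,0,0,0,0,0,50,0,0,0,-20,100,0]}}

```text
t: 29.1
position: [0.4511, -0.0437, 0.145]
orientation: [180.0, -0.1, 9.1]
force: [-0.0, -1.3, -0.2]
grip_width: 0.0427
gripper_force: 0.0
```

Emit:
{"fn": "carry_out", "kwargs": {"plan": [0.3,-1,-60,0,-0.16,0.3,-2,-120,0,-0.31,0.3,-3,-180,0,-0.31,0.3,-4,-240,-10,-0.31,0.3,-4,-285,-20,-0.31]}}

```text
t: 29.72
position: [0.447, -0.3323, 0.1243]
orientation: [179.9, -0.2, -8.8]
force: [1.2, 0.1, -0.6]
grip_width: 0.0555
gripper_force: 0.0
```

Run:
```python
from cr import *
s=monitor.observe(); print(s["position"],s["orientation"])
p=capture("wrist");q=capture("scene")
for o in crayons(p)+crayons(q): print(o)
for x in (p,q):print([(np.round(d["point"]).astype(int).tolist(),round(d["p"],2),np.round(atz(x,d["point"],.006)[:2],3).tolist()) for d in mark_of("crayon4",x) if d["p"]>.4])
```

```text
[ 0.44699172 -0.33226539  0.12425196] [179.87295563  -0.18969056  -8.8069176 ]
([330.0, 183.0], [0.4457, -0.3976], np.float64(0.0), 132, 2)
([251.0, 168.0], [0.4636, -0.3299], np.float64(-8.5), 102, 22)
([260.0, 267.0], [0.3649, -0.3175], np.float64(87.7), 106, 15)
([201.0, 162.0], [0.4648, -0.3291], np.float64(-7.0), 101, 39)
[([238, 335], 0.96, [0.273, -0.285]), ([444, 52], 0.94, [0.533, -0.501]), ([250, 166], 0.66, [0.462, -0.329]), ([409, 292], 0.66, [0.301, -0.473])]
[([199, 165], 0.81, [0.467, -0.335]), ([148, 151], 0.71, [0.536, -0.513]), ([254, 144], 0.7, [0.273, -0.27]), ([286, 213], 0.66, [0.432, 0.0]), ([273, 211], 0.47, [0.453, -0.032])]
```

D was knocked aside and now lies at (0.464, -0.330). Adjusting to that.

Emit:
{"fn": "carry_out", "kwargs": {"plan": [0.3,17,1,-50,0,0.3,17,1,-110,0,0.3,17,1,-112,0,-1,17,1,-112,0,-1,17,1,-112,0]}}

```text
t: 30.55
position: [0.4658, -0.3292, 0.0145]
orientation: [179.8, -0.3, -8.7]
force: [-4.9, 3.9, 12.7]
grip_width: 0.0202
gripper_force: 59.3
```

Emit:
{"fn": "carry_out", "kwargs": {"plan": [-1,0,0,0,0,-1,0,0,0,0,-1,0,0,50,0,-1,0,0,105,0.15,-1,0,55,130,0.31]}}

```text
t: 31.18
position: [0.465, -0.2757, 0.1463]
orientation: [179.6, -0.4, 9.1]
force: [1.4, 0.1, -1.0]
grip_width: 0.0203
gripper_force: 60.4
```

Emit:
{"fn": "carry_out", "kwargs": {"plan": [-1,-4,60,0,0,-1,-8,120,0,0,-1,-12,180,0,0,-1,-16,240,0,0,-1,-16,279,0,0]}}

```text
t: 31.8
position: [0.4479, 0.0082, 0.1424]
orientation: [180.0, -0.2, 9.1]
force: [0.7, -0.4, -1.3]
grip_width: 0.0199
gripper_force: 60.5
```

Emit:
{"fn": "carry_out", "kwargs": {"plan": [-1,0,2,0,0,-1,0,2,-50,0,-1,0,2,-97,0,-1,0,2,-97,0,-0.1,0,2,-97,0]}}

```text
t: 32.42
position: [0.4484, 0.007, 0.0442]
orientation: [180.0, -0.1, 9.0]
force: [-1.0, -0.6, -0.4]
grip_width: 0.037
gripper_force: 0.0
```

Emit:
{"fn": "carry_out", "kwargs": {"plan": [-0.1,0,0,0,0,-0.1,0,0,0,0,-0.1,0,0,50,0,0,0,0,105,0,0,0,0,130,0]}}

```text
t: 33.05
position: [0.4488, 0.0078, 0.177]
orientation: [179.9, -0.3, 9.0]
force: [0.4, 1.1, -0.6]
grip_width: 0.0426
gripper_force: 0.0
```

Run:
```python
from cr import *
s=monitor.observe(); print(s["position"],s["orientation"],s["joints"])
p=capture("wrist");S=capture("scene")["pixels"]
for x in (p,):print([(np.round(d["point"]).astype(int).tolist(),round(d["p"],2),np.round(atz(x,d["point"],.118)[:2],3).tolist()) for d in mark_of("cap_grip",x) if d["p"]>.4])
cv2.imwrite("pics/w7.png",np.hstack([p["pixels"],cv2.resize(S[100:292,180:330],(288,384))]))
```

```text
[0.44883355 0.00775768 0.17699536] [179.92923673  -0.28051398   9.03643951] [-3.34674862e+00 -1.89323921e+01  9.82760342e+01 -9.11010534e-03
  1.00367195e+02  7.76153231e+01]
[([120, 48], 0.58, [0.54, 0.109])]
```

View pics/w7.png

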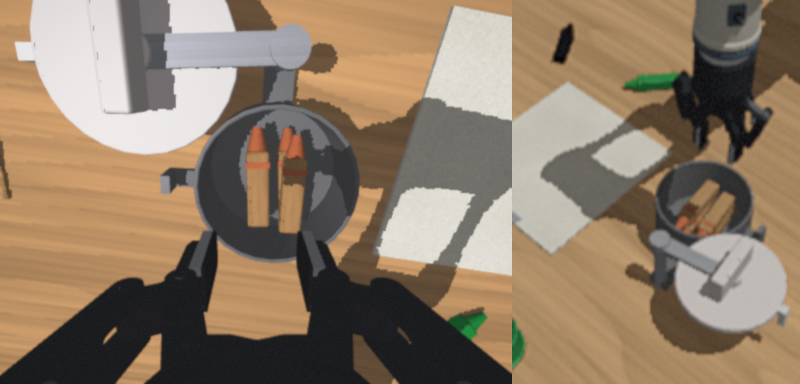

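All four crayons are in the tub, at about (257,175) and (292,180), and the board is empty. The cap is still swung out, with its bar at (115,55).

Emit:
{"fn": "carry_out", "kwargs": {"plan": [0.3,35,40,15,-0.01,0.3,70,80,15,-0.03,0.3,90,103,10,-0.03,0.3,90,103,-40,-0.03,0.3,90,103,-70,-0.03]}}

```text
t: 33.83
position: [0.536, 0.1111, 0.0978]
orientation: [180.0, 0.4, 7.4]
force: [0.7, 0.3, -0.2]
grip_width: 0.0556
gripper_force: 0.0
```

Emit:
{"fn": "carry_out", "kwargs": {"plan": [0.3,0,0,0,0,-1,0,0,0,0,-1,0,0,0,0,-1,0,0,0,0,-1,0,0,0,0]}}

```text
t: 34.45
position: [0.5388, 0.1104, 0.105]
orientation: [179.9, -0.2, 7.3]
force: [-0.8, -3.8, 6.6]
grip_width: 0.0192
gripper_force: 59.7
```

Emit:
{"fn": "carry_out", "kwargs": {"plan": [-1,-16,-4.2,0,0.15,-1,-31.1,-10.7,0,0.3,-1,-45.1,-19.4,0,0.45,-1,-57.7,-30.1,0,0.6,-1,-68.5,-42.5,0,0.75]}}

```text
t: 35.08
position: [0.4709, 0.0677, 0.1049]
orientation: [179.7, -0.2, 50.5]
force: [8.5, -5.7, 2.9]
grip_width: 0.019
gripper_force: 59.3
```

Emit:
{"fn": "carry_out", "kwargs": {"plan": [-1,-8.8,-13.9,0,0.15,-1,-15.4,-29,0,0.3,-1,-19.8,-44.9,0,0.45,-1,-21.7,-61.3,0,0.6,-1,-21.1,-77.8,0,0.75]}}

```text
t: 35.7
position: [0.45, -0.0092, 0.1049]
orientation: [179.7, -0.1, 93.6]
force: [9.5, 0.7, 2.4]
grip_width: 0.0192
gripper_force: 59.3
```

Emit:
{"fn": "carry_out", "kwargs": {"plan": [-1,0,-2,0,0,-1,0,-2,0,0]}}

```text
t: 35.95
position: [0.4502, -0.0099, 0.1049]
orientation: [179.7, -0.2, 93.3]
force: [7.0, 5.0, 4.2]
grip_width: 0.0189
gripper_force: 59.6
```

Run:
```python
from cr import *
s=monitor.observe(); print(s["position"],s["orientation"],s["force"],s["grip_width"])
p=capture("wrist");S=capture("scene")["pixels"]
cv2.imwrite("pics/w8.png",np.hstack([p["pixels"],cv2.resize(S[100:292,180:330],(288,384))]))
```

```text
[ 0.45016284 -0.00990373  0.10493712] [ 1.79650204e+02 -1.79015791e-01  9.33235678e+01] [6.9894923  5.02113889 4.24608234] 0.018887761065823336
```

View pics/w8.png

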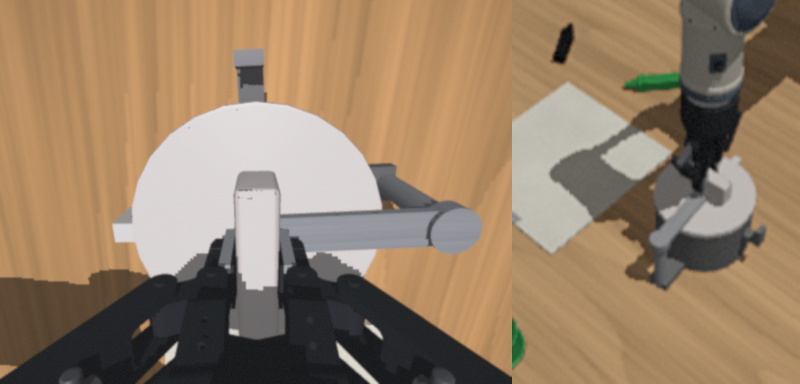

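The cap is back over the tub, with the bar, strap and lug where they were before it swung out. Screwing it tight.

Emit:
{"fn": "carry_out", "kwargs": {"plan": [-1,1,0,0,-0.15,-1,1,0,0,-0.32,-1,1,0,0,-0.49,-1,1,0,0,-0.66,-1,1,0,0,-0.83]}}

```text
t: 36.67
position: [0.45, -0.0097, 0.1049]
orientation: [-180.0, -0.2, 45.5]
force: [-1.6, 4.7, 8.0]
grip_width: 0.0189
gripper_force: 60.1
```

Emit:
{"fn": "carry_out", "kwargs": {"plan": [-1,0,0,0,-0.17,-1,0,0,0,-0.34,-1,0,0,0,-0.51,-1,0,0,0,-0.66,-1,0,0,0,-0.73]}}

```text
t: 37.3
position: [0.4498, -0.0092, 0.105]
orientation: [-179.8, -0.2, 3.9]
force: [-2.8, 11.6, 7.8]
grip_width: 0.019
gripper_force: 67.4
```

Emit:
{"fn": "carry_out", "kwargs": {"plan": [-1,0,0,0,0,-1,0,0,0,0]}}

```text
t: 37.55
position: [0.4498, -0.0086, 0.105]
orientation: [-179.7, -0.2, 4.1]
force: [-3.3, 8.8, 7.7]
grip_width: 0.0191
gripper_force: 63.2
```

Run:
```python
from cr import *
s=monitor.observe(); print(s["position"],s["orientation"],s["force"],s["moment"],s["grip_width"])
```

```text
[ 0.44976813 -0.0085848   0.10496499] [-1.79719272e+02 -1.64772390e-01  4.11521523e+00] [-3.26864344  8.82141935  7.73466684] [1.33273053 0.34774468 0.91523445] 0.019078507332988673
```

Emit:
{"fn": "carry_out", "kwargs": {"plan": [1,0,0,0,0,1,0,0,0,0,1,0,0,0,0,1,0,0,40,0,1,0,0,100,0]}}

```text
t: 38.17
position: [0.4481, -0.0114, 0.2018]
orientation: [-180.0, 0.3, 3.9]
force: [0.8, -0.4, 0.7]
grip_width: 0.0854
gripper_force: 0.0
```

Emit:
{"fn": "carry_out", "kwargs": {"plan": [1,0,0,60,0,1,0,0,60,0,1,0,0,60,0]}}

```text
t: 38.55
position: [0.4493, -0.0115, 0.2625]
orientation: [-180.0, 0.0, 3.9]
force: [-0.3, 0.1, -0.1]
grip_width: 0.0853
gripper_force: 0.0
```

Run:
```python
from cr import *
s=monitor.observe(); print(s["position"],s["orientation"],s["force"],s["t"])
p=capture("wrist");S=capture("scene");T=capture("side")
for q in ("truck","mat","cup_stack","pencil_cup"):
    o=[(c,mark_of(q,c)) for c in (S,T)]
    print(q,[(np.round(atz(c,r[0]["point"],0)[:2],3),round(r[0]["p"],2)) for c,r in o if r])
cv2.imwrite("pics/w9.png",np.hstack([p["pixels"],cv2.resize(S["pixels"][180:372,320:464],(288,384))]))
```

```text
[ 0.44925093 -0.01148808  0.26246776] [-1.79996091e+02  2.37413050e-02  3.86609688e+00] [-0.29343058  0.09783584 -0.14573104] 38.55
truck [(array([0.453, 0.356]), 0.74), (array([0.567, 0.105]), 0.61)]
mat [(array([0.456, 0.36 ]), 0.66), (array([0.458, 0.388]), 0.73)]
cup_stack [(array([ 0.788, -0.095]), 0.64), (array([ 0.798, -0.095]), 0.92)]
pencil_cup [(array([0.705, 0.387]), 0.57), (array([0.694, 0.386]), 0.8)]
```

View pics/w9.png

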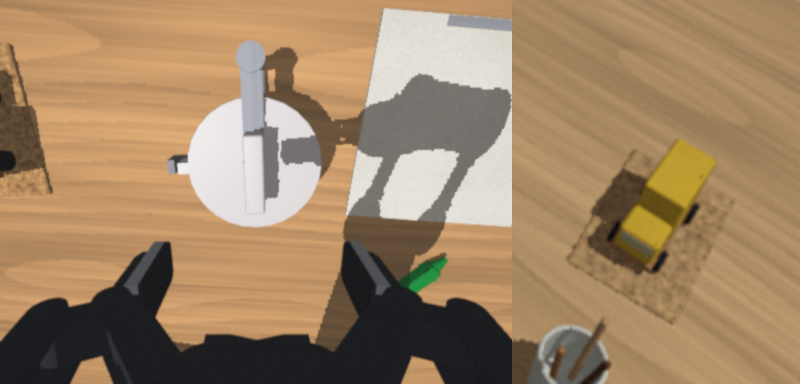

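The cap sits centred on the tub at (255,162). Its bar is in line with the strap and its lug is in the keeper (178,166). The truck stands upright on the mat and the board is clear.

```bash
python3 -c "
from plant import sign_off; print(sign_off())"
```

```text
the job is handed in; nothing more can be done
None
```

The job is handed in, though no verdict came back: in the last pictures the truck stands upright on the mat and the cap is screwed tight back over the tub, with all four crayons put inside before it was closed. The bystanders were never touched.

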